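# Stow the glass stoppers and close the sorting box

## Task

Before we get under way, stow the three glass bottle stoppers in the blue sorting box: stand each one, plug up as it is now, in the cell whose pad has its own colour, setting it down gently and not dropping it. Then put the blue lid on, both of its holes over the two steel dowels at the ends of the box and fully home on the end blocks, and let go. Leave the wooden stopper and the compass where they are, they stay out.

Things in the scene. Friction and masses are not known exactly. Their poses are not given: they have to be found in the camera images.
- stopper_green: Green glass stopper, 50 g, standing on its flat round head, plug up: head 38 mm in diameter, 10 mm thick; short cone to z 14 mm; then a straight round plug 20 mm in diameter up to z 46 mm, to be gripped from any side. Origin at the centre of the underside, z up.
- stopper_amber: Amber (orange-yellow) glass stopper, 50 g, standing on its flat round head, plug up: head 38 mm in diameter, 10 mm thick; short cone to z 14 mm; then a straight round plug 20 mm in diameter up to z 46 mm, to be gripped from any side. Origin at the centre of the underside, z up.
- stopper_violet: Violet glass stopper, 50 g, standing on its flat round head, plug up: head 38 mm in diameter, 10 mm thick; short cone to z 14 mm; then a straight round plug 20 mm in diameter up to z 46 mm, to be gripped from any side. Origin at the centre of the underside, z up.
- pad_green: Green pad, 78 (x) x 62 (y) x 3 mm, fixed in one cell of the sorting box; the pads change cells from start to start. Origin at the centre of its underside, z 5 mm over the table; its top is at z 8 mm. Axes parallel to the box's. The cell is 80 (x) x 64 mm (y) clear; the low walls rise 10 mm above the pad (tall end blocks beyond the outer cells in y).
- pad_amber: Amber (orange-yellow) pad, 78 (x) x 62 (y) x 3 mm, fixed in one cell of the sorting box; the pads change cells from start to start. Origin at the centre of its underside, z 5 mm over the table; its top is at z 8 mm. Axes parallel to the box's. The cell is 80 (x) x 64 mm (y) clear; the low walls rise 10 mm above the pad (tall end blocks beyond the outer cells in y).
- pad_violet: Violet pad, 78 (x) x 62 (y) x 3 mm, fixed in one cell of the sorting box; the pads change cells from start to start. Origin at the centre of its underside, z 5 mm over the table; its top is at z 8 mm. Axes parallel to the box's. The cell is 80 (x) x 64 mm (y) clear; the low walls rise 10 mm above the pad (tall end blocks beyond the outer cells in y).
- sorting_box: Fixed open blue box, 88 (x) x 260 mm (y), origin at centre of underside. Three cells in a row along y, 68 mm apart; low walls and dividers, tops at z 18 mm. Solid end blocks, 30 mm long, tops at z 58; on each at y = +-115 mm, x = 0, a steel dowel, 8 mm diameter, to z 78, its last 8 mm tapering to 3 mm. The lid rests on the end blocks; stowed stoppers reach z 54.
- lid: Loose flat blue lid, 88 (x) x 260 (y) x 8 mm, 220 g, origin at centre of underside. Through holes 12 mm in diameter at y = +-115 mm, x = 0; fits either way round. On top a central white grip bar along y, 80 mm long, 16 mm wide (x), 26 to 42 mm above the underside, on two feet near its ends. Home: origin over the box's origin at z 58 mm, long sides parallel.
- wooden_stopper: A stopper of the same shape and size as the glass ones, but of dark brown wood; not to be moved. Origin at the centre of its underside.
- compass: Round aluminium dial compass, 70 mm in diameter and 20 mm high, white face with a red and dark needle; not to be moved. Origin at the centre of its underside.
There are look-alikes about, which are no part of the job. What is meant by the stopper_amber is not pink or red, and is the smaller of those in its own colour.

How it is judged:
On the way:
1. all three glass stoppers stand released in the cells of their own colours (horizontal distance between stopper_green and pad_green below 0.03 m and z of stopper_green in the frame of pad_green between -0.003 and 0.007 m and angle between each of stopper_green, stopper_amber, stopper_violet's own z axis and vertical below 0.12 rad and linear speed of each of stopper_green, stopper_amber, stopper_violet below 0.03 m/s and contact force between the fingers and stopper_green below 0.05 N and horizontal distance between stopper_amber and pad_amber below 0.03 m and z of stopper_amber in the frame of pad_amber between -0.003 and 0.007 m and contact force between the fingers and stopper_amber below 0.05 N and horizontal distance between stopper_violet and pad_violet below 0.03 m and z of stopper_violet in the frame of pad_violet between -0.003 and 0.007 m and contact force between the fingers and stopper_violet below 0.05 N), for 0.2 s.
At the end, for the whole second after the job is handed in: Each glass stopper upright (0.12 rad), on its own colour's pad (centres within 30 mm); lid over both dowels, flat on the end blocks (within 8 mm, 0.06 rad, at most 2.5 mm above home); all released and at rest (all of step 1 and horizontal distance between lid and sorting_box below 0.008 m and z of lid in the frame of sorting_box between 0.055 and 0.0605 m and angle between the y axis of lid and the y axis of sorting_box, either way round below 0.06 rad and angle between lid's own z axis and vertical below 0.03 rad and linear speed of lid below 0.03 m/s and contact force between the fingers and lid below 0.05 N); the robot touches nothing.
It fails at once if the wooden stopper was moved (more than 30 mm) (distance of wooden_stopper from where it was at the start of the episode above 0.03 m).
It fails at once if the compass was moved (more than 30 mm) (distance of compass from where it was at the start of the episode above 0.03 m).
It fails at once if the green glass stopper was dropped (fell free, faster than 0.7 m/s) (linear speed of stopper_green above 0.7 m/s and contact force between the fingers and stopper_green below 0.01 N).
It fails at once if the amber glass stopper was dropped (fell free, faster than 0.7 m/s) (linear speed of stopper_amber above 0.7 m/s and contact force between the fingers and stopper_amber below 0.01 N).
It fails at once if the violet glass stopper was dropped (fell free, faster than 0.7 m/s) (linear speed of stopper_violet above 0.7 m/s and contact force between the fingers and stopper_violet below 0.01 N).
It also fails if it takes over 112 s, if anything falls off the work surface, if the arm or the gripper's body presses on something with over 40 N, if the wrist force passes 120 N, or if a joint passes its speed limit or range.

## Robot

A 6-joint arm with a two-finger parallel gripper is mounted at the origin on the work surface. World frame = base frame: x ahead of the robot, y to its left, z up, the work surface at z = 0. Lengths are in m, angles in rad, forces in N, time in s.
With the tool pointing down it reaches from about 0.3 to 0.825 m from the base axis. Payload 5.4 kg.
Tool frame: the origin (TCP) lies midway between the tips of the shut fingers; the grasp point (between the pads) lies 19 mm behind it; z points along the fingers, y is the line along which they close (so a half turn about z gives the same grasp; the last joint's range is limited). The gripper opens to 92 mm and grips with 3 to 60 N. Pads are 20 mm wide; open, the fingers measure 128 mm over their backs; the gripper's body (75 mm by 189 mm) begins 69 mm behind the grasp point.
Start: joints at [1.002, 0.158, 1.597, -0, 1.386, -0.21], TCP at [0.202, 0.538, 0.215] pointing down, gripper open.
Joint ranges: [-2.91, 2.91], [-0.94, 2.29], [0.18, 2.7], [-1.29, 4.43], [0.17, 2.64], [-3, 3]. Speed limits (rad/s): [2.57, 2.57, 3.14, 3.14, 3.14, 3.14].

## Interface

Orientations are given as a unit quaternion [x, y, z, w].
In Python, from workcell import bot gives the robot as it stands.
- The arm moves only by the tool carry_out, never from a script. Its argument "deltas" is a list of rows, each a list of 3 entries, a list of its own where there are three numbers: the gripper's target within -1 to 1 (fully open at 1, half-way at 0, shut at -1), then the shift along the tool's x, y, z each as a share of 0.5 m, from -1 to 1, then the turn, a rotation vector about the tool's x, y, z each as a share of pi rad, from -1 to 1. In form: [[hand, [x, y, z], [wx, wy, wz]], ...]. A call has exactly 5 rows; each row is the pose to reach, as a shift and turn from the pose commanded when the call began, along the tool's axes at that moment, turning the shorter way round; what a row does not reach only later rows make up. A row lasts 1/12 s, in which the tool goes at most 41.7 mm and 7.16 degrees, less where a joint would pass 70% of its speed; a pose out of reach is approached as far as the arm can. A call with a number of a shift or a turn outside -1 to 1 is refused whole. A call with a gripper value outside its range is refused whole. The fingers move at their own pace and stop on an object; the grip force is fixed at half the most. Time passes only in rows, so rows that repeat a pose let the fingers close, or fill a call up. It gives the time, the measured TCP pose, the force, the opening and the grip force at its end, in the units of the state.
- bot.sense(): the state, without advancing time (a new reading comes with each control period).
- bot.read_camera(name): name is "scene" or "side" or "wrist"; returns a dict with "img" (480x640x3 uint8, blue, green, red), "fx", "fy", "cx", "cy" (pixels), "origin" and "orientation" of the camera in the world; the wrist camera has in their place "tool_from_camera" (4x4, takes a point from camera to tool coordinates, whose origin is the TCP and whose axes are the flange's). Camera axes: x right, y up, looking along -z (the intrinsics and any distortion apply to the point x, -y, -z); pixel columns grow to the right and rows downward; lengths in m; the calibration is good to about 2 mm. The wrist camera is an equidistant fisheye: a pixel r from the principal point sees the ray r / f radians off the axis. A picture is of the moment at which its call begins: read the wrist's pose just before it. There is no depth.
- bot.finish_job(): hands the job in; it is judged then, once.
The state is a dict: "time": time; "joints": joint angles; "qvel": joint speeds; "joint_efforts": joint torques, N m; "tcp_pos": TCP position; "tool_rot": TCP orientation; "ft_force": force on the tool from outside, world axes, zero at the start; "torque": the same for the moment, N m; "width": opening from 0.0 (shut) to 1.0 (fully open); "finger_force": force on a finger pad.
Only numpy, scipy, OpenCV 4.12 (cv2) and the standard library are available. Lean on these libraries where they do the work, as an engineer would, in place of code of your own. Each camera call takes 0.05 s, during which the arm holds its last target. There are 200 camera calls.

## Working session

There is one attempt and no reset: what is moved stays moved. The work goes in short steps, Python scripts to look and compute and a tool call to move; the robot and the scene stay as the last step left them, time stands still between calls to the robot, and variables do not carry over. Pictures are saved under pics/ and viewed, at most 14 in all, crops included, and the job is handed in when it is done.

Besides the shell and the picture viewer there is one more tool, called by a JSON object that holds its "op" and its "data". carry_out: Moves the arm, as the interface text tells. Shift numbers are shares of 0.5 m and turn numbers shares of pi rad, none past 1 either way. Its arguments: {"type":"object","properties":{"deltas":{"type":"array","items":{"type":"array"}}},"required":["deltas"]}

```bash
mkdir -p pics; python3 - <<'E'
from workcell import bot
import cv2,numpy as np,pickle
s=bot.sense();print(s['tcp_pos'],s['tool_rot'],s['time'],s['width'])
for n in("scene","side","wrist"):
    c=bot.read_camera(n);cv2.imwrite(f"pics/{n}0.png",c["img"]);pickle.dump((s,c),open(f"{n}0.pkl","wb"))
    print(n,{k:np.round(v,3).tolist() for k,v in c.items() if k!="img"})
E
```

```text
[0.20159182 0.53783513 0.21362439] [ 1.78459717e-01  9.83946784e-01 -8.55033729e-04 -3.52936579e-04] 0.0 1.0007674101814668
scene {'fx': 588.97, 'fy': 588.97, 'cx': 318.39, 'cy': 239.8, 'origin': [0.826, 0.629, 1.079], 'orientation': [0.073, 0.291, 0.927, 0.227]}
side {'fx': 514.249, 'fy': 514.249, 'cx': 315.192, 'cy': 234.056, 'origin': [0.012, -0.483, 0.633], 'orientation': [0.387, -0.161, -0.325, 0.848]}
wrist {'fx': 371.648, 'fy': 371.648, 'cx': 318.282, 'cy': 241.498, 'tool_from_camera': [[0.001, 0.971, 0.24, 0.065], [1.0, -0.001, 0.0, -0.0], [0.001, 0.24, -0.971, -0.17], [0.0, 0.0, 0.0, 1.0]]}
```

View pics/scene0.png

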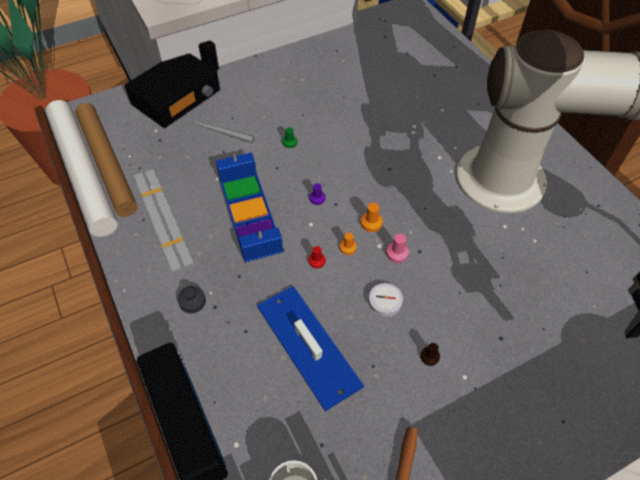

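View pics/side0.png

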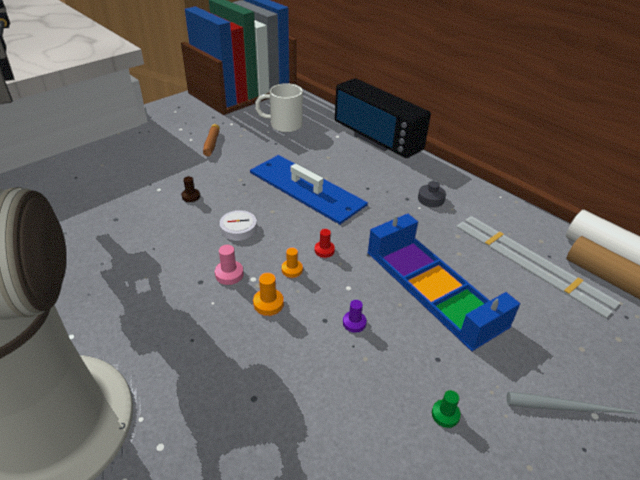

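View pics/wrist0.png

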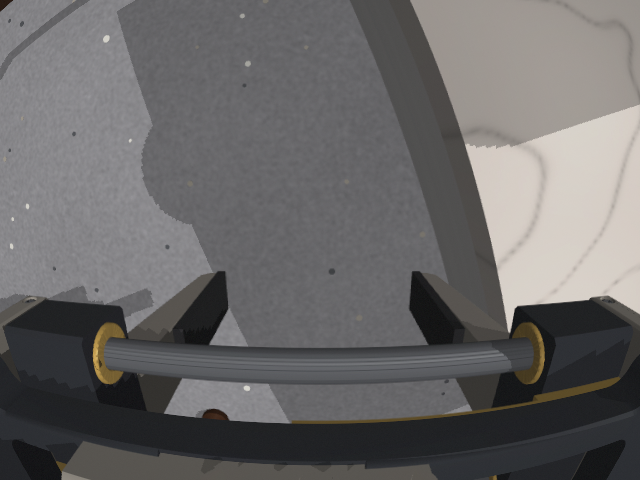

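The scene shows the green stopper at (289,137), violet (317,194), small amber (348,243), box (248,208) and lid (310,347). The look-alikes are the larger amber (372,217), red and pink ones. In the side view the same small amber is at (292,262). The wrist view shows only empty table.

```bash
cat > h.py <<'E'
import cv2,numpy as np,pickle
from scipy.spatial.transform import Rotation as R
def ray(c,u,v,s=None):
    x=(np.array([u,v],float)-[c['cx'],c['cy']])/c['fx']
    if 'origin' in c:
        d=np.array([x[0],-x[1],-1.]);d/=np.linalg.norm(d)
        return np.array(c['origin']),R.from_quat(c['orientation']).apply(d)
    t=np.linalg.norm(x);k=np.sin(t)/max(t,1e-9)
    d=np.array([x[0]*k,-x[1]*k,-np.cos(t)]);T=np.array(c['tool_from_camera']);q=R.from_quat(s['tool_rot'])
    return q.apply(T[:3,3])+s['tcp_pos'],q.apply(T[:3,:3]@d)
def plane(c,u,v,z,s=None):
    o,d=ray(c,u,v,s);return o+d*(z-o[2])/d[2]
def tri(rs):
    A=0;b=0
    for o,d in rs:
        P=np.eye(3)-np.outer(d,d);A=A+P;b=b+P@o
    return np.linalg.solve(A,b)
HUE={'green':(50,75),'amber':(12,24),'violet':(128,145),'blue':(108,126)}
def blobs(img,col,amin=60,smin=140,vmin=60):
    h=cv2.cvtColor(img,cv2.COLOR_BGR2HSV);a,b=HUE[col]
    m=cv2.inRange(h,(a,smin,vmin),(b,255,255))
    m=cv2.morphologyEx(m,cv2.MORPH_CLOSE,np.ones((3,3)))
    cs,_=cv2.findContours(m,cv2.RETR_EXTERNAL,cv2.CHAIN_APPROX_NONE)
    return [k for k in sorted(cs,key=cv2.contourArea,reverse=True) if cv2.contourArea(k)>amin]
def cen(k):
    M=cv2.moments(k);return M['m10']/M['m00'],M['m01']/M['m00']
E
python3 - <<'E'
from h import *
C={n:pickle.load(open(f"{n}0.pkl","rb"))[1] for n in("scene","side")}
for n in C:
  for col in HUE:
    for k in blobs(C[n]['img'],col,vmin=40):
        u,v=cen(k);print(n,col,round(u),round(v),cv2.contourArea(k),plane(C[n],u,v,.018).round(3)[:2],plane(C[n],u,v,.008).round(3)[:2])
        if col=='blue':print([plane(C[n],*p,.008).round(3)[:2].tolist() for p in cv2.boxPoints(cv2.minAreaRect(k))])
c=C['scene']
print('dowel tips',[plane(c,*p,.078).round(3) for p in((235,156),(259,233))])
c=C['side']
print('dowel tips',[plane(c,*p,.078).round(3) for p in((395,220),(496,300))])
for a,b in(((235,156),(496,300)),((259,233),(395,220)),((289,137),(447,409)),((317,194),(355,317)),((348,243),(292,262)),((319,342),(307,178))):print(tri([ray(C['scene'],*a),ray(C['side'],*b)]).round(3))
im=C['scene']['img'];cv2.imwrite('pics/crop1.png',cv2.resize(im[120:420,190:450],None,fx=2,fy=2,interpolation=cv2.INTER_CUBIC))
E
```

```text
scene green 241 187 481.5 [ 0.571 -0.241] [ 0.569 -0.25 ]
scene green 21 34 404.5 [ 0.908 -1.066] [ 0.909 -1.082]
scene green 289 138 162.0 [ 0.402 -0.333] [ 0.398 -0.342]
scene green 6 41 77.0 [ 0.954 -1.053] [ 0.956 -1.069]
scene amber 57 345 34158.5 [ 1.048 -0.039] [ 1.051 -0.046]
scene amber 89 62 2728.0 [ 0.768 -0.855] [ 0.767 -0.869]
scene amber 106 161 2078.5 [ 0.829 -0.469] [ 0.829 -0.48 ]
scene amber 597 20 1058.0 [-0.627 -0.351] [-0.641 -0.36 ]
scene amber 503 31 959.0 [-0.345 -0.438] [-0.356 -0.448]
scene amber 631 169 770.5 [-0.282  0.136] [-0.292  0.132]
scene amber 248 209 563.5 [ 0.582 -0.175] [ 0.58  -0.183]
scene amber 407 455 496.5 [0.555 0.452] [0.553 0.451]
scene amber 15 74 482.0 [ 0.96  -0.896] [ 0.961 -0.911]
scene amber 372 218 420.0 [ 0.346 -0.023] [ 0.342 -0.029]
scene amber 182 104 297.5 [ 0.596 -0.576] [ 0.593 -0.587]
scene amber 348 244 247.0 [0.428 0.014] [0.425 0.009]
scene amber 49 19 103.5 [ 0.819 -1.101] [ 0.819 -1.117]
scene violet 254 227 292.5 [ 0.591 -0.122] [ 0.589 -0.129]
scene violet 317 195 197.0 [ 0.424 -0.14 ] [ 0.42  -0.148]
scene blue 310
[... 1189 characters left out ...]
46, -0.028], [0.727, 0.021], [0.65, -0.313], [0.511, -0.321]]
side blue 310 191 2621.5 [0.595 0.148] [0.605 0.158]
[[0.544, 0.291], [0.642, 0.363], [0.666, 0.052], [0.579, 0.009]]
side blue 213 42 1982.5 [0.911 0.968] [0.926 0.992]
[[1.042, 1.353], [1.204, 1.314], [0.726, 0.569], [0.626, 0.612]]
side blue 279 35 844.5 [1.12  0.881] [1.138 0.903]
[[1.282, 1.292], [1.509, 1.363], [1.022, 0.603], [0.886, 0.592]]
dowel tips [array([ 0.561, -0.286,  0.078]), array([ 0.602, -0.061,  0.078])]
dowel tips [array([ 0.592, -0.075,  0.078]), array([ 0.561, -0.295,  0.078])]
[ 0.562 -0.292  0.074]
[ 0.6   -0.068  0.069]
[ 0.4   -0.339  0.018]
[ 0.423 -0.145  0.016]
[0.428 0.011 0.019]
[0.604 0.185 0.025]
```

View pics/crop1.png

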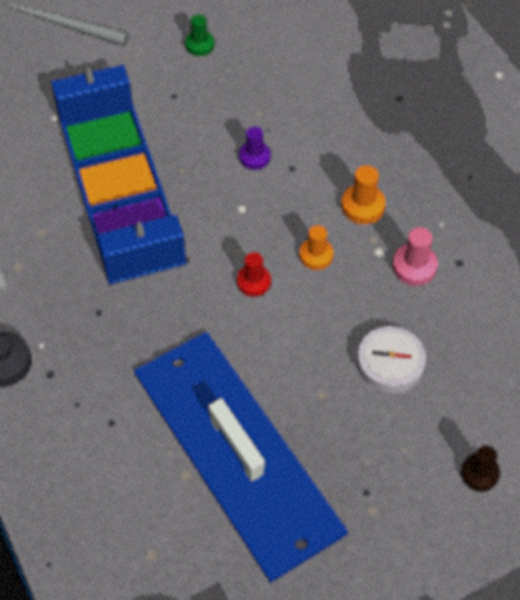

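The crop confirms the lid's holes at scene (279,301) and (341,392), the bar, and the pad order green, amber, violet. I'll write a planning helper and go to the amber stopper first.

```bash
cat >> h.py <<'E'
def goal(yaw): # tool x at angle yaw, z down
    x=np.array([np.cos(yaw),np.sin(yaw),0]);z=np.array([0,0,-1.]);return R.from_matrix(np.c_[x,np.cross(z,x),z])
def plan(s,wps,step=.2,turn=.62):
    p=np.array(s['tcp_pos']);q=R.from_quat(s['tool_rot'])
    for x,y,z,yaw in wps:
        t=np.array([x,y,z]);g=goal(yaw)
        while 1:
            d=t-p;rv=(q.inv()*g).as_rotvec();n=max(np.linalg.norm(d)/step,np.linalg.norm(rv)/turn,1)
            print((q.inv().apply(d/n)/.5).round(4).tolist(),(rv/n/np.pi).round(4).tolist(),'->',(p+d/n).round(3))
            p=p+d/n;q=q*R.from_rotvec(rv/n)
            if n<=1:break
E
python3 - <<'E'
from h import *
from workcell import bot
c=pickle.load(open("scene0.pkl","rb"))[1]
h=[plane(c,*p,.008)for p in((279,301.5),(341,392.5))];print('holes',h,np.linalg.norm(h[1]-h[0]),(h[0]+h[1])/2,np.arctan2(*(h[1]-h[0])[:2]))
print('red',plane(c,317,258,.018),'wood',plane(c,431,353,.018),'compass',plane(c,386,298,.01))
plan(bot.sense(),[(.428,.011,.17,1.40)])
E
```

```text
holes [array([0.62108067, 0.06817256, 0.008     ]), array([0.60109516, 0.29745917, 0.008     ])] 0.23015596900867416 [0.61108791 0.18281586 0.008     ] -0.08694411956353466
red [0.50490608 0.01497924 0.018     ] wood [0.41029767 0.31184186 0.018     ] compass [0.42130677 0.16398745 0.01      ]
[-0.2761, -0.2878, 0.0308] [-0.0002, 0.0001, 0.153] -> [0.28  0.355 0.199]
[-0.3779, -0.1275, 0.0306] [-0.0002, 0.0001, 0.153] -> [0.359 0.171 0.183]
[-0.3451, 0.054, 0.0267] [-0.0001, 0.0001, 0.1341] -> [0.428 0.011 0.17 ]
```

{"op": "carry_out", "data": {"deltas": [[-0.1,[-0.276,-0.288,0.03],[0,0,0.153]],[-0.1,[-0.276,-0.288,0.03],[0,0,0.153]],[-0.1,[-0.276,-0.288,0.03],[0,0,0.153]],[-0.1,[-0.276,-0.288,0.03],[0,0,0.153]],[-0.1,[-0.276,-0.288,0.03],[0,0,0.153]]]}}

```text
time: 0.57
tcp_pos: [0.2808, 0.3527, 0.1989]
tool_rot: [0.41, 0.912, -0.001, 0.0]
ft_force: [-0.1, 1.0, -0.8]
width: 0.661
finger_force: 0.0
```

{"op": "carry_out", "data": {"deltas": [[-0.1,[-0.378,-0.128,0.03],[0,0,0.153]],[-0.1,[-0.378,-0.128,0.03],[0,0,0.153]],[-0.1,[-0.378,-0.128,0.03],[0,0,0.153]],[-0.1,[-0.378,-0.128,0.03],[0,0,0.153]],[-0.1,[-0.378,-0.128,0.03],[0,0,0.153]]]}}

```text
time: 0.98
tcp_pos: [0.3595, 0.1692, 0.1844]
tool_rot: [0.615, 0.788, -0.0, 0.0]
ft_force: [0.9, 0.3, 0.5]
width: 0.446
finger_force: 0.0
```

{"op": "carry_out", "data": {"deltas": [[-0.1,[-0.345,0.054,0.027],[0,0,0.134]],[-0.1,[-0.345,0.054,0.027],[0,0,0.134]],[-0.1,[-0.345,0.054,0.027],[0,0,0.134]],[-0.1,[-0.345,0.054,0.027],[0,0,0.134]],[-0.1,[-0.345,0.054,0.027],[0,0,0.134]]]}}

```text
time: 1.4
tcp_pos: [0.4294, 0.0064, 0.1709]
tool_rot: [0.767, 0.642, -0.0, 0.001]
ft_force: [-0.3, 1.1, 0.5]
width: 0.448
finger_force: 0.0
```

```bash
cat > look.py <<'E'
import sys
from h import *
from workcell import bot
s=bot.sense();c=bot.read_camera("wrist");n=sys.argv[1]
cv2.imwrite(f"pics/{n}.png",c["img"]);pickle.dump((s,c),open(f"{n}.pkl","wb"))
print(s['time'],s['tcp_pos'].round(4),s['tool_rot'].round(4),s['width'],s['ft_force'].round(1))
for col in HUE:
    for k in blobs(c['img'],col,150):
        u,v=cen(k);x=k[:,0].min(0),k[:,0].max(0);print(col,round(u),round(v),cv2.contourArea(k),x,plane(c,u,v,.025,s).round(4)[:2])
E
python3 look.py w1
```

```text
1.4 [0.4294 0.0064 0.1709] [ 7.670e-01  6.417e-01 -4.000e-04  9.000e-04] 0.44816491685268417 [-0.3  1.1  0.5]
amber 235 271 1819.0 (array([213, 246], dtype=int32), array([265, 305], dtype=int32)) [ 0.3497 -0.0196]
amber 315 222 1265.5 (array([295, 201], dtype=int32), array([335, 242], dtype=int32)) [0.4299 0.0122]
amber 433 410 1125.0 (array([169, 395], dtype=int32), array([547, 423], dtype=int32)) [ 0.5209 -0.2196]
amber 432 363 577.5 (array([420, 330], dtype=int32), array([440, 395], dtype=int32)) [ 0.5219 -0.1531]
amber 203 361 504.5 (array([196, 330], dtype=int32), array([216, 395], dtype=int32)) [ 0.2907 -0.1099]
violet 486 303 435.5 (array([461, 289], dtype=int32), array([521, 308], dtype=int32)) [ 0.583  -0.0968]
violet 340 389 162.0 (array([331, 384], dtype=int32), array([349, 394], dtype=int32)) [ 0.4239 -0.164 ]
blue 484 81 10760.0 (array([422,   0], dtype=int32), array([541, 159], dtype=int32)) [0.6015 0.1145]
blue 502 277 4504.5 (array([451, 251], dtype=int32), array([557, 312], dtype=int32)) [ 0.6016 -0.073 ]
```

View pics/w1.png

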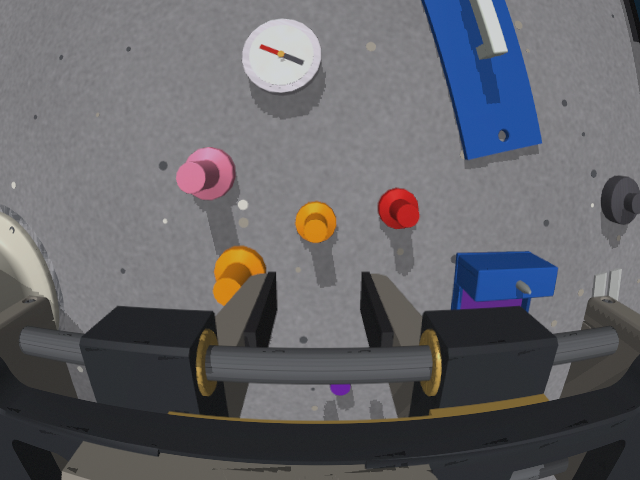

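The wrist view shows the amber stopper centred at (316,222), clear of the larger amber and the red one. The lid hole (503,135) and the near dowel (522,287) are also visible.

```bash
python3 - <<'E'
from h import *
s,c=pickle.load(open("w1.pkl","rb"))
print(plane(c,315.5,221,.01,s),plane(c,316,231,.046,s),'dowel',plane(c,519,285,.078,s),'hole',plane(c,503,135,.008,s))
plan(s,[(.4285,.011,.070,1.40),(.4285,.011,.018,1.40),(.4285,.011,.12,1.4),(.582,-.181,.12,1.4),(.582,-.181,.0275,1.4)])
E
```

```text
[0.4295409  0.00996671 0.01      ] [0.42990888 0.00849959 0.046     ] dowel [ 0.59133116 -0.05954237  0.078     ] hole [0.62235211 0.06296941 0.008     ]
[0.0091, -0.0036, 0.2017] [0.0003, 0.0006, -0.0021] -> [0.428 0.011 0.07 ]
[-0.0, 0.0, 0.104] [-0.0, -0.0, 0.0] -> [0.428 0.011 0.018]
[-0.0, 0.0, -0.204] [0.0, 0.0, 0.0] -> [0.428 0.011 0.12 ]
[-0.2654, 0.2992, -0.0] [-0.0, -0.0, 0.0] -> [ 0.553 -0.145  0.12 ]
[-0.0608, 0.0686, -0.0] [-0.0, -0.0, 0.0] -> [ 0.582 -0.181  0.12 ]
[0.0, 0.0, 0.185] [0.0, 0.0, 0.0] -> [ 0.582 -0.181  0.027]
```

{"op": "carry_out", "data": {"deltas": [[-0.1,[0.006,0,0.1],[0,0,0]],[-0.1,[0.006,0,0.2],[0,0,0]],[-0.1,[0.006,0,0.26],[0,0,0]],[-0.1,[0.006,0,0.306],[0,0,0]],[-0.1,[0.006,0,0.306],[0,0,0]]]}}

```text
time: 1.87
tcp_pos: [0.4233, 0.0166, 0.013]
tool_rot: [0.764, 0.645, -0.003, -0.005]
ft_force: [-0.6, 0.5, -0.3]
width: 0.453
finger_force: 0.0
```

{"op": "carry_out", "data": {"deltas": [[-1,[0,0,0],[0,0,0]],[-1,[0,0,0],[0,0,0]],[-1,[0,0,0],[0,0,0]],[-1,[0,0,0],[0,0,0]],[-1,[0,0,0],[0,0,0]]]}}

```text
time: 2.28
tcp_pos: [0.4305, 0.014, 0.0203]
tool_rot: [0.765, 0.644, 0.001, 0.001]
ft_force: [-2.1, 2.0, 6.4]
width: 0.203
finger_force: 30.0
```

{"op": "carry_out", "data": {"deltas": [[-1,[0,0,-0.04],[0,0,0]],[-1,[0,0,-0.09],[0,0,0]],[-1,[0,0,-0.15],[0,0,0]],[-1,[0,0,-0.2],[0,0,0]],[-1,[0,0,-0.2],[0,0,0]]]}}

```text
time: 2.7
tcp_pos: [0.4329, 0.0132, 0.1243]
tool_rot: [0.765, 0.644, 0.003, 0.005]
ft_force: [0.5, -0.3, -0.1]
width: 0.199
finger_force: 30.0
```

{"op": "carry_out", "data": {"deltas": [[-1,[-0.03,0.03,0],[0,0,0]],[-1,[-0.08,0.09,0],[0,0,0]],[-1,[-0.13,0.15,0],[0,0,0]],[-1,[-0.18,0.2,0],[0,0,0]],[-1,[-0.22,0.25,0],[0,0,0]]]}}

```text
time: 3.12
tcp_pos: [0.5339, -0.1174, 0.1178]
tool_rot: [0.765, 0.644, -0.0, 0.0]
ft_force: [1.6, -0.2, -0.7]
width: 0.201
finger_force: 30.0
```

```bash
python3 - <<'E'
from h import *
from workcell import bot
s=bot.sense();print(s['time'],s['tcp_pos'],s['width'],s['finger_force'])
plan(s,[(.582,-.181,.12,1.4),(.582,-.181,.0275,1.4)])
E
python3 look.py w2
```

```text
3.1167 [ 0.53388844 -0.11737644  0.11782742] 0.2006180681754242 29.998945891857147
[-0.109, 0.1165, -0.0043] [0.0001, 0.0001, -0.0001] -> [ 0.582 -0.181  0.12 ]
[-0.0, 0.0, 0.185] [-0.0, -0.0, 0.0] -> [ 0.582 -0.181  0.027]
3.1167 [ 0.5339 -0.1174  0.1178] [ 7.649e-01  6.441e-01 -1.000e-04  2.000e-04] 0.2006180681754242 [ 1.6 -0.2 -0.7]
green 348 392 244.5 (array([340, 384], dtype=int32), array([357, 399], dtype=int32)) [ 0.5388 -0.2526]
amber 353 294 5803.0 (array([288, 254], dtype=int32), array([435, 342], dtype=int32)) [ 0.5549 -0.1612]
amber 79 174 3034.5 (array([ 38, 144], dtype=int32), array([113, 201], dtype=int32)) [ 0.3523 -0.0266]
amber 391 414 1225.0 (array([122, 402], dtype=int32), array([505, 423], dtype=int32)) [ 0.5736 -0.2871]
amber 380 366 395.0 (array([372, 332], dtype=int32), array([386, 398], dtype=int32)) [ 0.5688 -0.2306]
amber 256 366 361.0 (array([251, 332], dtype=int32), array([263, 398], dtype=int32)) [ 0.4661 -0.2134]
amber 571 261 317.0 (array([553, 253], dtype=int32), array([590, 269], dtype=int32)) [ 0.7527 -0.1717]
violet 391 224 7010.0 (array([342, 187], dtype=int32), array([441, 261], dtype=int32)) [ 0.5903 -0.112 ]
violet 195 292 1419.0 (array([169, 270], dtype=int32), array([217, 310], dtype=int32)) [ 0.4327 -0.14  ]
blue 398 204 15575.5 (array([336, 140], dtype=int32), array([472, 310], dtype=int32)) [ 0.5975 -0.0982]
blue 381 9 1816.0 (array([332,   0], dtype=int32), array([446,  26], dtype=int32)) [0.6096 0.0462]
blue 345 408 506.0 (array([334, 384], dtype=int32), array([360, 419], dtype=int32)) [ 0.5336 -0.2707]
```

View pics/w2.png

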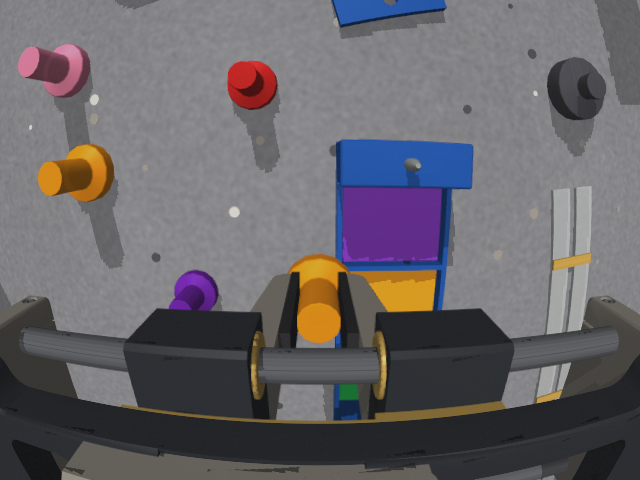

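The amber stopper is held upright at (318,300). Violet pad at (391,224) agrees with the computed box pose, and the box is square to the tool.

{"op": "carry_out", "data": {"deltas": [[-1,[-0.04,0.04,0],[0,0,0]],[-1,[-0.08,0.085,0],[0,0,0]],[-1,[-0.109,0.116,0],[0,0,0]],[-1,[-0.109,0.116,0.05],[0,0,0]],[-1,[-0.109,0.116,0.1],[0,0,0]]]}}

```text
time: 3.58
tcp_pos: [0.583, -0.1808, 0.0691]
tool_rot: [0.765, 0.644, 0.001, 0.002]
ft_force: [-0.9, 0.6, -1.2]
width: 0.204
finger_force: 30.0
```

{"op": "carry_out", "data": {"deltas": [[-1,[0,0,0.03],[0,0,0]],[-1,[0,0,0.05],[0,0,0]],[-1,[0,0,0.06],[0,0,0]],[-1,[0,0,0.06],[0,0,0]],[-1,[0,0,0.06],[0,0,0]]]}}

```text
time: 4.0
tcp_pos: [0.5816, -0.1791, 0.0389]
tool_rot: [0.765, 0.644, 0.0, 0.001]
ft_force: [-0.2, 0.2, -0.0]
width: 0.201
finger_force: 30.0
```

```bash
python3 - <<'E'
from h import *
from workcell import bot
s=bot.sense();print(s['time'],s['tcp_pos'],s['ft_force'])
s,c=pickle.load(open("w2.pkl","rb"))
print('dowel',plane(c,412,163,.078,s),'viopad',plane(c,391,224,.008,s),'vio',plane(c,195,291,.012,s))
for k in blobs(c['img'],'violet',150)[:2]:
    r=cv2.minAreaRect(k);print(r,[plane(c,*p,.008,s).round(4)[:2].tolist() for p in cv2.boxPoints(r)])
E
```

```text
4.0 [ 0.58158708 -0.17905698  0.03890119] [-0.22976578  0.22777357 -0.04159877]
dowel [ 0.59895795 -0.06668863  0.078     ] viopad [ 0.59338794 -0.11615227  0.008     ] vio [ 0.42764601 -0.14372384  0.012     ]
((391.5, 224.0), (74.0, 99.0), 90.0) [[0.5601, -0.0816], [0.6373, -0.0934], [0.6314, -0.1536], [0.551, -0.1392]]
((193.44541931152344, 289.8102111816406), (47.500450134277344, 39.79880142211914), 2.38594388961792) [[0.3965, -0.1578], [0.4093, -0.1227], [0.4506, -0.1309], [0.44, -0.1652]]
```

{"op": "carry_out", "data": {"deltas": [[-1,[0,0,0.008],[0,0,0]],[-1,[0,0,0.014],[0,0,0]],[-1,[0,0,0.018],[0,0,0]],[-1,[0,0,0.021],[0,0,0]],[-1,[0,0,0.021],[0,0,0]]]}}

```text
time: 4.42
tcp_pos: [0.5813, -0.179, 0.0284]
tool_rot: [0.765, 0.644, -0.0, 0.0]
ft_force: [-0.6, 0.5, 3.6]
width: 0.199
finger_force: 30.0
```

Contact shows as 3.6 N. Releasing, rising, and going to the violet stopper.

{"op": "carry_out", "data": {"deltas": [[-0.1,[0,0,0],[0,0,0]],[-0.1,[0,0,0],[0,0,0]],[-0.1,[0,0,0],[0,0,0]],[-0.1,[0,0,-0.02],[0,0,0]],[-0.1,[0,0,-0.08],[0,0,0]]]}}

```text
time: 4.83
tcp_pos: [0.5776, -0.1771, 0.0636]
tool_rot: [0.765, 0.644, -0.002, -0.004]
ft_force: [-1.1, 0.8, -0.7]
width: 0.447
finger_force: 0.0
```

{"op": "carry_out", "data": {"deltas": [[-0.1,[0,0,-0.07],[0,0,0]],[-0.1,[0,0,-0.12],[0,0,0]],[-0.1,[0.015,-0.05,-0.12],[0,0,0]],[-0.1,[0.015,-0.12,-0.12],[0,0,0]],[-0.1,[0.015,-0.18,-0.12],[0,0,0]]]}}

```text
time: 5.25
tcp_pos: [0.4929, -0.156, 0.1288]
tool_rot: [0.764, 0.645, 0.0, 0.001]
ft_force: [0.3, 0.4, -0.3]
width: 0.452
finger_force: 0.0
```

```bash
python3 look.py w3; python3 - <<'E'
from h import *
s,c=pickle.load(open("w3.pkl","rb"))
plan(s,[(.425,-.1445,.12,1.4),(.425,-.1445,.018,1.4)])
E
```

```text
5.25 [ 0.4929 -0.156   0.1288] [7.644e-01 6.447e-01 2.000e-04 8.000e-04] 0.45161670745029925 [ 0.3  0.4 -0.3]
green 437 301 890.0 (array([404, 292], dtype=int32), array([464, 314], dtype=int32)) [ 0.5827 -0.2241]
green 260 413 314.5 (array([243, 406], dtype=int32), array([277, 418], dtype=int32)) [ 0.4129 -0.3123]
amber 427 246 5868.0 (array([383, 212], dtype=int32), array([473, 282], dtype=int32)) [ 0.578  -0.1758]
amber 116 116 3046.5 (array([76, 88], dtype=int32), array([150, 145], dtype=int32)) [ 0.3519 -0.0274]
amber 431 410 1132.0 (array([169, 395], dtype=int32), array([547, 423], dtype=int32)) [ 0.5743 -0.3419]
amber 432 363 576.5 (array([420, 330], dtype=int32), array([440, 395], dtype=int32)) [ 0.5759 -0.2846]
amber 203 361 499.5 (array([196, 330], dtype=int32), array([215, 395], dtype=int32)) [ 0.3755 -0.2484]
amber 595 214 267.5 (array([579, 207], dtype=int32), array([611, 221], dtype=int32)) [ 0.7507 -0.1747]
violet 430 165 6692.0 (array([386, 125], dtype=int32), array([476, 204], dtype=int32)) [ 0.5881 -0.1133]
violet 231 239 1669.0 (array([209, 214], dtype=int32), array([255, 262], dtype=int32)) [ 0.429 -0.144]
blue 436 154 16684.5 (array([375,  75], dtype=int32), array([509, 308], dtype=int32)) [ 0.5939 -0.1051]
blue 383 398 482.5 (array([371, 383], dtype=int32), array([395, 412], dtype=int32)) [ 0.5285 -0.3141]
[-0.0003, -0.1378, 0.0173] [0.0005, 0.0002, 0.0004] -> [ 0.425 -0.144  0.12 ]
[-0.0, 0.0, 0.204] [-0.0, -0.0, -0.0] -> [ 0.425 -0.144  0.018]
```

View pics/w3.png

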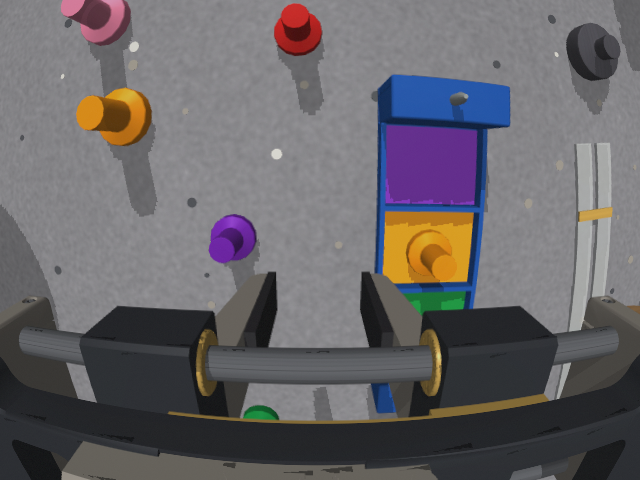

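The amber stopper stands in its cell at (428,252), and the violet one is at (233,238).

{"op": "carry_out", "data": {"deltas": [[-0.1,[0,-0.07,0.02],[0,0,0]],[-0.1,[0,-0.136,0.04],[0,0,0]],[-0.1,[0,-0.136,0.1],[0,0,0]],[-0.1,[0,-0.136,0.17],[0,0,0]],[-0.1,[0,-0.136,0.221],[0,0,0]]]}}

```text
time: 5.72
tcp_pos: [0.4261, -0.1446, 0.0164]
tool_rot: [0.765, 0.644, 0.0, 0.001]
ft_force: [0.3, -0.5, -1.0]
width: 0.453
finger_force: 0.0
```

{"op": "carry_out", "data": {"deltas": [[-0.1,[0,0,0],[0,0,0]],[-1,[0,0,0],[0,0,0]],[-1,[0,0,0],[0,0,0]],[-1,[0,0,0],[0,0,0]],[-1,[0,0,0],[0,0,0]]]}}

```text
time: 6.13
tcp_pos: [0.4282, -0.1458, 0.0191]
tool_rot: [0.765, 0.644, 0.0, 0.002]
ft_force: [-0.7, -0.5, 4.0]
width: 0.203
finger_force: 30.0
```

{"op": "carry_out", "data": {"deltas": [[-1,[0,0,0],[0,0,0]],[-1,[0,0,-0.04],[0,0,0]],[-1,[0,0,-0.1],[0,0,0]],[-1,[0,0,-0.16],[0,0,0]],[-1,[0,0,-0.2],[0,0,0]]]}}

```text
time: 6.55
tcp_pos: [0.4279, -0.1455, 0.1205]
tool_rot: [0.765, 0.644, 0.001, 0.002]
ft_force: [0.2, 0.0, -0.4]
width: 0.204
finger_force: 30.0
```

```bash
python3 - <<'E'
from h import *
from workcell import bot
s=bot.sense();print(s['tcp_pos'],s['width'],s['finger_force'])
plan(s,[(.593,-.115,.118,1.4),(.593,-.115,.038,1.4)])
E
```

```text
[ 0.42786731 -0.14547882  0.12052475] 0.2042546638436586 29.99919444322586
[0.116, 0.3152, 0.0061] [0.0012, 0.0005, 0.0002] -> [ 0.593 -0.115  0.118]
[0.0, 0.0, 0.16] [-0.0, 0.0, -0.0] -> [ 0.593 -0.115  0.038]
```

{"op": "carry_out", "data": {"deltas": [[-1,[0.02,0.05,0],[0,0,0]],[-1,[0.05,0.13,0],[0,0,0]],[-1,[0.08,0.21,0],[0,0,0]],[-1,[0.105,0.28,0],[0,0,0]],[-1,[0.116,0.315,0.01],[0,0,0]]]}}

```text
time: 6.97
tcp_pos: [0.5965, -0.1136, 0.1141]
tool_rot: [0.764, 0.645, 0.002, 0.002]
ft_force: [0.7, -0.8, -1.4]
width: 0.2
finger_force: 30.0
```

{"op": "carry_out", "data": {"deltas": [[-1,[0,0,0.03],[0,0,0]],[-1,[0,0,0.08],[0,0,0]],[-1,[0,0,0.12],[0,0,0]],[-1,[0,0,0.148],[0,0,0]],[-1,[0,0,0.148],[0,0,0]]]}}

```text
time: 7.38
tcp_pos: [0.5893, -0.1133, 0.0349]
tool_rot: [0.765, 0.644, -0.001, -0.003]
ft_force: [-0.4, 0.4, -0.5]
width: 0.202
finger_force: 30.0
```

{"op": "carry_out", "data": {"deltas": [[-1,[0,0,0],[0,0,0]],[-1,[0,0,0.006],[0,0,0]],[-1,[0,0,0.012],[0,0,0]],[-1,[0,0,0.017],[0,0,0]],[-1,[0,0,0.017],[0,0,0]]]}}

```text
time: 7.8
tcp_pos: [0.5918, -0.1144, 0.0298]
tool_rot: [0.765, 0.644, 0.0, 0.0]
ft_force: [0.3, 0.4, -0.6]
width: 0.201
finger_force: 30.0
```

{"op": "carry_out", "data": {"deltas": [[-1,[0,0,0.003],[0,0,0]],[-1,[0,0,0.005],[0,0,0]],[-1,[0,0,0.005],[0,0,0]],[-1,[0,0,0.005],[0,0,0]],[-1,[0,0,0.005],[0,0,0]]]}}

```text
time: 8.22
tcp_pos: [0.5917, -0.1143, 0.0272]
tool_rot: [0.765, 0.644, 0.0, 0.0]
ft_force: [0.8, -0.4, -0.8]
width: 0.201
finger_force: 30.0
```

{"op": "carry_out", "data": {"deltas": [[-1,[0,0,0.002],[0,0,0]],[-1,[0,0,0.004],[0,0,0]],[-1,[0,0,0.004],[0,0,0]],[-1,[0,0,0.004],[0,0,0]],[-1,[0,0,0.004],[0,0,0]]]}}

```text
time: 8.63
tcp_pos: [0.5919, -0.1143, 0.0271]
tool_rot: [0.765, 0.645, -0.0, -0.0]
ft_force: [-6.0, 1.3, 11.7]
width: 0.206
finger_force: 30.0
```

{"op": "carry_out", "data": {"deltas": [[-0.1,[0,0,-0.004],[0,0,0]],[-0.1,[0,0,-0.004],[0,0,0]],[-0.1,[0,0,-0.004],[0,0,0]],[-0.1,[0,0,-0.03],[0,0,0]],[-0.1,[0,0,-0.1],[0,0,0]]]}}

```text
time: 9.05
tcp_pos: [0.5874, -0.1127, 0.0705]
tool_rot: [0.765, 0.644, -0.003, -0.005]
ft_force: [-0.1, 0.5, -0.6]
width: 0.45
finger_force: 0.0
```

{"op": "carry_out", "data": {"deltas": [[-0.1,[0,0,-0.07],[0,0,0]],[-0.1,[0,-0.04,-0.13],[0,0,0]],[-0.1,[-0.04,-0.1,-0.14],[0,0,0]],[-0.1,[-0.1,-0.15,-0.14],[0,0,0]],[-0.1,[-0.16,-0.2,-0.14],[0,0,0]]]}}

```text
time: 9.47
tcp_pos: [0.4791, -0.1765, 0.1469]
tool_rot: [0.764, 0.645, 0.0, 0.001]
ft_force: [0.5, -0.5, -0.0]
width: 0.448
finger_force: 0.0
```

{"op": "carry_out", "data": {"deltas": [[-0.1,[-0.06,-0.03,0],[0,0,0]],[-0.1,[-0.12,-0.06,0],[0,0,0]],[-0.1,[-0.18,-0.08,0],[0,0,0]],[-0.1,[-0.23,-0.1,0],[0,0,0]],[-0.1,[-0.23,-0.1,0],[0,0,0]]]}}

```text
time: 9.88
tcp_pos: [0.409, -0.2848, 0.1462]
tool_rot: [0.766, 0.643, -0.001, 0.001]
ft_force: [-0.9, -0.7, 0.3]
width: 0.452
finger_force: 0.0
```

```bash
python3 look.py w4; python3 - <<'E'
from h import *
s,c=pickle.load(open("w4.pkl","rb"))
plan(s,[(.400,-.339,.12,1.4),(.4,-.339,.018,1.4)])
E
```

```text
9.8833 [ 0.409  -0.2848  0.1462] [ 0.7661  0.6427 -0.0008  0.0011] 0.45223207372338403 [-0.9 -0.7  0.3]
green 490 161 4809.0 (array([453, 124], dtype=int32), array([527, 196], dtype=int32)) [ 0.5631 -0.2472]
green 321 292 1447.5 (array([300, 269], dtype=int32), array([341, 318], dtype=int32)) [ 0.4042 -0.3344]
amber 490 86 4735.5 (array([453,  48], dtype=int32), array([527, 123], dtype=int32)) [ 0.5736 -0.1843]
amber 433 410 1127.0 (array([169, 394], dtype=int32), array([548, 423], dtype=int32)) [ 0.4956 -0.4882]
amber 432 363 583.0 (array([420, 330], dtype=int32), array([440, 395], dtype=int32)) [ 0.4957 -0.4268]
amber 204 361 531.0 (array([196, 330], dtype=int32), array([215, 395], dtype=int32)) [ 0.2827 -0.3868]
amber 626 84 190.0 (array([613,  79], dtype=int32), array([639,  89], dtype=int32)) [ 0.745  -0.1829]
violet 489 22 3091.0 (array([450,   0], dtype=int32), array([525,  50], dtype=int32)) [ 0.5852 -0.127 ]
blue 491 140 19667.5 (array([439,   0], dtype=int32), array([557, 242], dtype=int32)) [ 0.5671 -0.2302]
[-0.1097, 0.0012, 0.0527] [0.0002, 0.0008, -0.0013] -> [ 0.4   -0.339  0.12 ]
[-0.0, 0.0, 0.204] [-0.0, -0.0, 0.0] -> [ 0.4   -0.339  0.018]
```

View pics/w4.png

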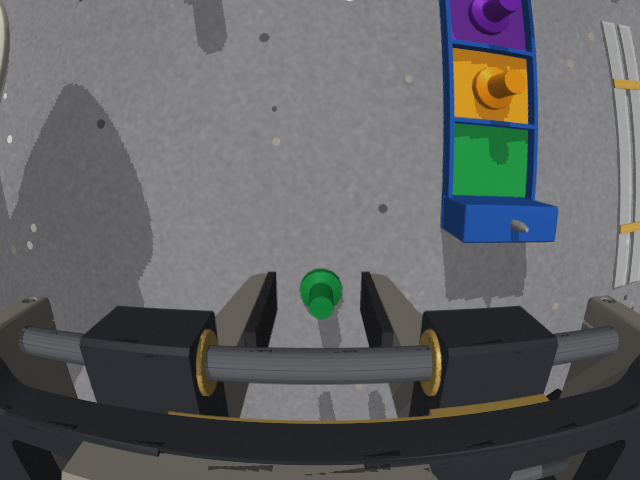

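Both stoppers stand in their cells at (497,10) and (492,88). The green one is at (321,289), centred between the fingers.

{"op": "carry_out", "data": {"deltas": [[-0.1,[-0.06,0.004,0.04],[0,0,0]],[-0.1,[-0.107,0.004,0.08],[0,0,0]],[-0.1,[-0.107,0.004,0.14],[0,0,0]],[-0.1,[-0.107,0.004,0.21],[0,0,0]],[-0.1,[-0.107,0.004,0.256],[0,0,0]]]}}

```text
time: 10.35
tcp_pos: [0.4035, -0.3324, 0.0147]
tool_rot: [0.765, 0.644, 0.0, -0.001]
ft_force: [-1.1, 1.2, -0.9]
width: 0.451
finger_force: 0.0
```

{"op": "carry_out", "data": {"deltas": [[-0.1,[0,0,0],[0,0,0]],[-1,[0,0,0],[0,0,0]],[-1,[0,0,0],[0,0,0]],[-1,[0,0,0],[0,0,0]],[-1,[0,0,0],[0,0,0]]]}}

```text
time: 10.77
tcp_pos: [0.405, -0.3354, 0.0194]
tool_rot: [0.765, 0.645, -0.0, 0.002]
ft_force: [-0.0, 0.7, 4.5]
width: 0.201
finger_force: 30.0
```

{"op": "carry_out", "data": {"deltas": [[-1,[0,0,0],[0,0,0]],[-1,[0,0,-0.04],[0,0,0]],[-1,[0,0,-0.1],[0,0,0]],[-1,[0,0,-0.16],[0,0,0]],[-1,[0,0,-0.2],[0,0,0]]]}}

```text
time: 11.18
tcp_pos: [0.4046, -0.3352, 0.1207]
tool_rot: [0.765, 0.644, -0.0, 0.002]
ft_force: [-0.3, -1.2, 0.2]
width: 0.201
finger_force: 30.0
```

```bash
python3 - <<'E'
from h import *
from workcell import bot
s=bot.sense();print(s['tcp_pos'],s['width'],s['finger_force'])
plan(s,[(.569,-.247,.118,1.4),(.569,-.247,.038,1.4)])
s,c=pickle.load(open("w4.pkl","rb"))
print('far dowel',plane(c,513,223,.078,s),plane(c,517,225,.074,s),'pads',plane(c,490,161,.008,s),plane(c,490,86,.008,s))
E
```

```text
[ 0.40462318 -0.33517463  0.12068021] 0.20149982675465858 29.999409019947052
[0.2295, 0.2941, 0.0056] [0.001, 0.0009, 0.0002] -> [ 0.569 -0.247  0.118]
[0.0, -0.0, 0.16] [0.0, 0.0, 0.0] -> [ 0.569 -0.247  0.038]
far dowel [ 0.55258112 -0.28860443  0.078     ] [ 0.55821187 -0.29183921  0.074     ] pads [ 0.57166799 -0.24904646  0.008     ] [ 0.58247121 -0.18226812  0.008     ]
```

{"op": "carry_out", "data": {"deltas": [[-1,[0.03,0.04,0],[0,0,0]],[-1,[0.08,0.11,0],[0,0,0]],[-1,[0.13,0.17,0],[0,0,0]],[-1,[0.18,0.23,0],[0,0,0]],[-1,[0.215,0.275,0],[0,0,0]]]}}

```text
time: 11.6
tcp_pos: [0.5599, -0.2496, 0.118]
tool_rot: [0.764, 0.645, 0.001, 0.001]
ft_force: [-0.4, 0.2, -0.9]
width: 0.207
finger_force: 30.0
```

{"op": "carry_out", "data": {"deltas": [[-1,[0.014,0.02,0.01],[0,0,0]],[-1,[0.014,0.02,0.05],[0,0,0]],[-1,[0.014,0.02,0.1],[0,0,0]],[-1,[0.014,0.02,0.14],[0,0,0]],[-1,[0.014,0.02,0.164],[0,0,0]]]}}

```text
time: 12.02
tcp_pos: [0.5666, -0.2457, 0.0325]
tool_rot: [0.765, 0.644, -0.001, -0.002]
ft_force: [-0.9, -0.1, -0.9]
width: 0.206
finger_force: 30.0
```

{"op": "carry_out", "data": {"deltas": [[-1,[0,0,0],[0,0,0]],[-1,[0,0,0.004],[0,0,0]],[-1,[0,0,0.008],[0,0,0]],[-1,[0,0,0.012],[0,0,0]],[-1,[0,0,0.012],[0,0,0]]]}}

```text
time: 12.43
tcp_pos: [0.569, -0.2467, 0.03]
tool_rot: [0.765, 0.644, 0.0, 0.001]
ft_force: [-0.2, -0.7, -1.3]
width: 0.205
finger_force: 30.0
```

{"op": "carry_out", "data": {"deltas": [[-1,[0,0,0.002],[0,0,0]],[-1,[0,0,0.004],[0,0,0]],[-1,[0,0,0.006],[0,0,0]],[-1,[0,0,0.006],[0,0,0]],[-1,[0,0,0.006],[0,0,0]]]}}

```text
time: 12.85
tcp_pos: [0.5689, -0.2465, 0.0274]
tool_rot: [0.765, 0.644, 0.0, 0.0]
ft_force: [-1.6, 0.8, 4.6]
width: 0.206
finger_force: 30.0
```

{"op": "carry_out", "data": {"deltas": [[-0.1,[0,0,-0.002],[0,0,0]],[-0.1,[0,0,-0.002],[0,0,0]],[-0.1,[0,0,-0.002],[0,0,0]],[-0.1,[0,0,-0.03],[0,0,0]],[-0.1,[0,0,-0.1],[0,0,0]]]}}

```text
time: 13.27
tcp_pos: [0.5648, -0.2439, 0.0718]
tool_rot: [0.765, 0.644, -0.001, -0.005]
ft_force: [0.3, -0.8, -0.1]
width: 0.448
finger_force: 0.0
```

{"op": "carry_out", "data": {"deltas": [[-0.1,[0,0,-0.08],[0,0,0]],[-0.1,[0.04,0,-0.16],[0,0,0]],[-0.1,[0.1,0,-0.19],[0,0,0]],[-0.1,[0.17,0,-0.19],[0,0,0]],[-0.1,[0.24,0,-0.19],[0,0,0]]]}}

```text
time: 13.68
tcp_pos: [0.5903, -0.1277, 0.1748]
tool_rot: [0.765, 0.644, 0.001, 0.002]
ft_force: [0.3, 0.3, -0.6]
width: 0.45
finger_force: 0.0
```

{"op": "carry_out", "data": {"deltas": [[-0.1,[0.08,-0.01,0],[0,0,-0.02]],[-0.1,[0.16,-0.01,0],[0,0,-0.04]],[-0.1,[0.24,-0.02,0],[0,0,-0.06]],[-0.1,[0.32,-0.02,0],[0,0,-0.082]],[-0.1,[0.36,-0.02,0],[0,0,-0.082]]]}}

```text
time: 14.1
tcp_pos: [0.6094, 0.0555, 0.1723]
tool_rot: [0.673, 0.739, 0.001, -0.0]
ft_force: [-0.5, -0.4, -1.1]
width: 0.449
finger_force: 0.0
```

{"op": "carry_out", "data": {"deltas": [[-0.1,[0,0,0],[0,0,0]],[-0.1,[0,0,0],[0,0,0]],[-0.1,[0,0,0],[0,0,0]],[-0.1,[0,0,0],[0,0,0]],[-0.1,[0,0,0],[0,0,0]]]}}

```text
time: 14.52
tcp_pos: [0.6095, 0.0496, 0.1713]
tool_rot: [0.676, 0.737, -0.0, 0.0]
ft_force: [-0.4, -0.8, 0.9]
width: 0.449
finger_force: 0.0
```

```bash
python3 look.py w5
```

```text
14.5167 [0.6095 0.0496 0.1713] [ 6.763e-01  7.366e-01 -1.000e-04  1.000e-04] 0.4486668694732532 [-0.4 -0.8  0.9]
amber 359 411 2105.0 (array([169, 395], dtype=int32), array([548, 423], dtype=int32)) [ 0.6724 -0.1471]
amber 71 277 1804.5 (array([ 41, 251], dtype=int32), array([ 98, 301], dtype=int32)) [ 0.3526 -0.0243]
amber 432 363 603.0 (array([420, 330], dtype=int32), array([441, 395], dtype=int32)) [ 0.7406 -0.0809]
amber 205 363 558.5 (array([196, 330], dtype=int32), array([216, 395], dtype=int32)) [ 0.5064 -0.1007]
violet 291 393 1047.0 (array([250, 383], dtype=int32), array([323, 408], dtype=int32)) [ 0.5976 -0.127 ]
blue 332 113 21868.0 (array([284,   0], dtype=int32), array([381, 228], dtype=int32)) [0.6144 0.149 ]
blue 303 336 1643.5 (array([268, 317], dtype=int32), array([345, 347], dtype=int32)) [ 0.6058 -0.0562]
blue 315 403 336.0 (array([294, 385], dtype=int32), array([330, 419], dtype=int32)) [ 0.6234 -0.1389]
blue 258 397 256.0 (array([240, 383], dtype=int32), array([275, 417], dtype=int32)) [ 0.5626 -0.137 ]
```

View pics/w5.png

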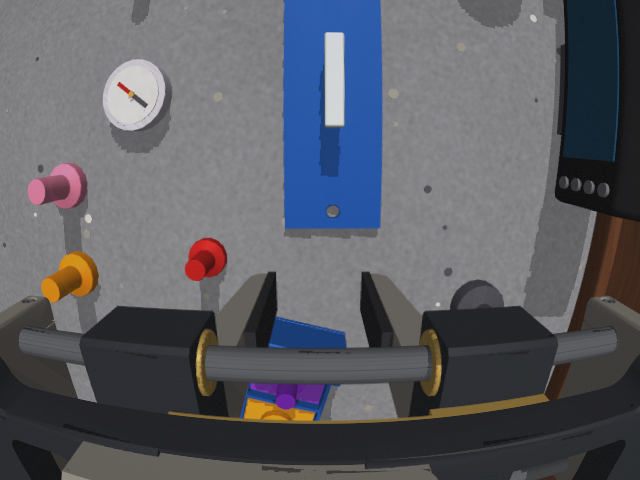

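The bar top spans rows 33–124 at column 334, and the near hole is at (333,211). The lid's edges are square to the tool.

```bash
python3 - <<'E'
from h import *
from workcell import bot
s,c=pickle.load(open("w5.pkl","rb"))
a=plane(c,334.5,33.5,.042,s);b=plane(c,334.5,123,.042,s);h=plane(c,333,211,.008,s)
print(a,b,np.linalg.norm(a-b),(a+b)/2,h)
m=(a+b)/2;d=m-h;print(np.linalg.norm(d[:2]),np.arctan2(d[0],d[1]),np.arctan2((a-b)[0],(a-b)[1]))
plan(s,[(m[0],m[1],.13,1.658),(m[0],m[1],.012,1.658)])
E
```

```text
[0.6099914  0.21483011 0.042     ] [0.61631672 0.13964126 0.042     ] 0.0754544465740111 [0.61315406 0.17723568 0.042     ] [0.62341714 0.06301001 0.008     ]
0.11468581268975742 -0.08960854810309257 -0.08392817031448929
[0.2537, 0.029, 0.0825] [0.0, 0.0001, -0.0006] -> [0.613 0.177 0.13 ]
[-0.0, 0.0, 0.236] [-0.0, -0.0, 0.0] -> [0.613 0.177 0.012]
```

{"op": "carry_out", "data": {"deltas": [[-0.1,[0.07,0.01,0.02],[0,0,0]],[-0.1,[0.14,0.02,0.04],[0,0,0]],[-0.1,[0.21,0.028,0.07],[0,0,0]],[-0.1,[0.254,0.029,0.13],[0,0,0]],[-0.1,[0.254,0.029,0.2],[0,0,0]]]}}

```text
time: 14.98
tcp_pos: [0.6144, 0.1827, 0.0726]
tool_rot: [0.674, 0.738, 0.003, 0.001]
ft_force: [0.5, -0.8, -0.8]
width: 0.451
finger_force: 0.0
```

{"op": "carry_out", "data": {"deltas": [[-0.1,[0,0,0.04],[0,0,0]],[-0.1,[0,0,0.08],[0,0,0]],[-0.1,[0,0,0.112],[0,0,0]],[-0.1,[0,0,0.112],[0,0,0]],[-0.1,[0,0,0.112],[0,0,0]]]}}

```text
time: 15.4
tcp_pos: [0.6122, 0.1781, 0.0144]
tool_rot: [0.676, 0.737, -0.001, -0.001]
ft_force: [0.6, -0.3, 0.4]
width: 0.452
finger_force: 0.0
```

{"op": "carry_out", "data": {"deltas": [[-1,[0,0,0],[0,0,0]],[-1,[0,0,0],[0,0,0]],[-1,[0,0,0],[0,0,0]],[-1,[0,0,0],[0,0,0]],[-1,[0,0,0],[0,0,0]]]}}

```text
time: 15.82
tcp_pos: [0.6132, 0.1789, 0.0162]
tool_rot: [0.676, 0.737, 0.0, 0.0]
ft_force: [-1.7, -0.6, 5.4]
width: 0.171
finger_force: 30.0
```

{"op": "carry_out", "data": {"deltas": [[-1,[0,0,-0.04],[0,0,0]],[-1,[0,0,-0.1],[0,0,0]],[-1,[0,0,-0.16],[0,0,0]],[-1,[0,0,-0.22],[0,0,0]],[-1,[0,0,-0.26],[0,0,0]]]}}

```text
time: 16.23
tcp_pos: [0.6139, 0.179, 0.1482]
tool_rot: [0.676, 0.737, 0.001, 0.001]
ft_force: [0.2, -0.2, -1.4]
width: 0.168
finger_force: 30.0
```

```bash
python3 - <<'E'
from h import *
from workcell import bot
s=bot.sense();print(s['tcp_pos'],s['width'],s['ft_force'],s['torque'])
plan(s,[(.58,-.18,.145,1.4)])
E
```

```text
[0.61386782 0.17903842 0.14822611] 0.16828854650917777 [ 0.23713204 -0.21939191 -1.40851504] [-0.07139521  0.05330263 -0.04144568]
[-0.3934, -0.0722, 0.0033] [0.0006, -0.0001, 0.0456] -> [ 0.595 -0.02   0.146]
[-0.321, -0.0123, 0.0028] [0.0005, -0.0001, 0.0366] -> [ 0.58  -0.18   0.145]
```

{"op": "carry_out", "data": {"deltas": [[-1,[-0.04,-0.007,0],[0,0,0.004]],[-1,[-0.11,-0.02,0],[0,0,0.012]],[-1,[-0.19,-0.035,0],[0,0,0.022]],[-1,[-0.27,-0.05,0],[0,0,0.032]],[-1,[-0.35,-0.064,0],[0,0,0.04]]]}}

```text
time: 16.65
tcp_pos: [0.5954, 0.0004, 0.1447]
tool_rot: [0.721, 0.693, -0.0, -0.0]
ft_force: [1.3, 0.1, -1.6]
width: 0.173
finger_force: 30.0
```

```bash
python3 - <<'E'
from h import *
from workcell import bot
s=bot.sense();print(s['tcp_pos'])
plan(s,[(.58,-.18,.145,1.401)])
E
```

```text
[5.95404384e-01 4.09667660e-04 1.44739747e-01]
[-0.3617, -0.0167, -0.0005] [-0.0001, -0.0, 0.0416] -> [ 0.58  -0.18   0.145]
```

{"op": "carry_out", "data": {"deltas": [[-1,[-0.08,-0.004,0],[0,0,0.01]],[-1,[-0.16,-0.008,0],[0,0,0.02]],[-1,[-0.24,-0.011,0],[0,0,0.03]],[-1,[-0.31,-0.014,0],[0,0,0.038]],[-1,[-0.362,-0.017,0],[0,0,0.042]]]}}

```text
time: 17.07
tcp_pos: [0.58, -0.1819, 0.1448]
tool_rot: [0.766, 0.643, -0.0, 0.0]
ft_force: [-0.3, -0.5, -2.7]
width: 0.172
finger_force: 30.0
```

{"op": "carry_out", "data": {"deltas": [[-1,[0,0,0],[0,0,0]],[-1,[0,0,0.02],[0,0,0]],[-1,[0,0,0.05],[0,0,0]],[-1,[0,0,0.06],[0,0,0]],[-1,[0,0,0.06],[0,0,0]]]}}

```text
time: 17.48
tcp_pos: [0.5792, -0.1766, 0.1123]
tool_rot: [0.764, 0.645, -0.001, -0.003]
ft_force: [-0.2, 0.3, -1.5]
width: 0.176
finger_force: 30.0
```

{"op": "carry_out", "data": {"deltas": [[-1,[0,0,0],[0,0,0]],[-1,[0,0,0],[0,0,0]],[-1,[0,0,0],[0,0,0]],[-1,[0,0,0],[0,0,0]],[-1,[0,0,0],[0,0,0]]]}}

```text
time: 17.9
tcp_pos: [0.5812, -0.1788, 0.1157]
tool_rot: [0.765, 0.644, 0.0, 0.0]
ft_force: [0.1, -0.7, -1.5]
width: 0.171
finger_force: 30.0
```

```bash
python3 look.py w6|head -1; python3 - <<'E'
from h import *
from workcell import bot
s=bot.sense();ims=[]
w=pickle.load(open("w6.pkl","rb"))[1]['img']
for n in("scene","side"):
    c=bot.read_camera(n);pickle.dump((s,c),open(f"{n}1.pkl","wb"));ims.append(c['img'])
a=cv2.resize(ims[0][120:280,180:380],(400,320),interpolation=cv2.INTER_CUBIC)
b=cv2.resize(ims[1][180:340,350:550],(400,320),interpolation=cv2.INTER_CUBIC)
z=cv2.resize(w[60:260,220:470],(350,280),interpolation=cv2.INTER_CUBIC)
bot_=np.zeros((280,800,3),np.uint8);bot_[:,:350]=z
cv2.imwrite('pics/m1.png',np.vstack([np.hstack([a,b]),bot_]))
E
```

```text
17.9 [ 0.5812 -0.1788  0.1157] [7.646e-01 6.445e-01 2.000e-04 5.000e-04] 0.17136332652519876 [ 0.1 -0.7 -1.5]
```

View pics/m1.png

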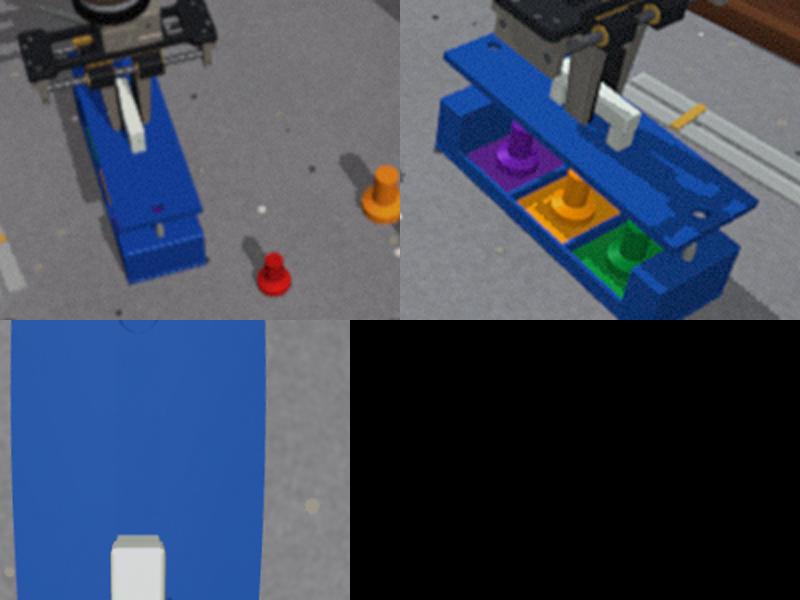

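All three stoppers stand on their own pads. The lid hangs over the box with its holes at scene (258,224) and side (396,202), (500,287). I'll zoom on the wrist view of the near hole and compute the offsets.

```bash
python3 - <<'E'
from h import *
w=pickle.load(open("w6.pkl","rb"))[1]['img']
s0=pickle.load(open("scene0.pkl","rb"))[1];d0=pickle.load(open("side0.pkl","rb"))[1]
s1=pickle.load(open("scene1.pkl","rb"))[1];d1=pickle.load(open("side1.pkl","rb"))[1]
f=lambda i,u,v,r,k:cv2.resize(i[v-r:v+r,u-r:u+r],(k,k),interpolation=cv2.INTER_CUBIC)
top=np.hstack([f(s0['img'],235,158,12,264),f(s0['img'],259,234,12,264),f(s1['img'],259,226,16,264)])
bo=np.hstack([f(d0['img'],395,223,12,264),f(d0['img'],496,303,12,264),f(w,318,60,44,264)])
cv2.imwrite('pics/m2.png',np.vstack([top,bo]))
hole=tri([ray(s1,258.5,224),ray(d1,396.5,202.5)]);print('hole+',hole,plane(s1,258.5,224,.107),plane(d1,396.5,202.5,.107),'hole-',plane(d1,500,287,.107))
s,c=pickle.load(open("w6.pkl","rb"));print('wrist hole',plane(c,318,60,.107,s))
E
```

```text
hole+ [ 0.60029075 -0.06463923  0.10556813] [ 0.59986204 -0.06262324  0.107     ] [ 0.5999142  -0.06625852  0.107     ] hole- [ 0.55840641 -0.29469657  0.107     ]
wrist hole [ 0.6015981  -0.06919364  0.107     ]
```

View pics/m2.png

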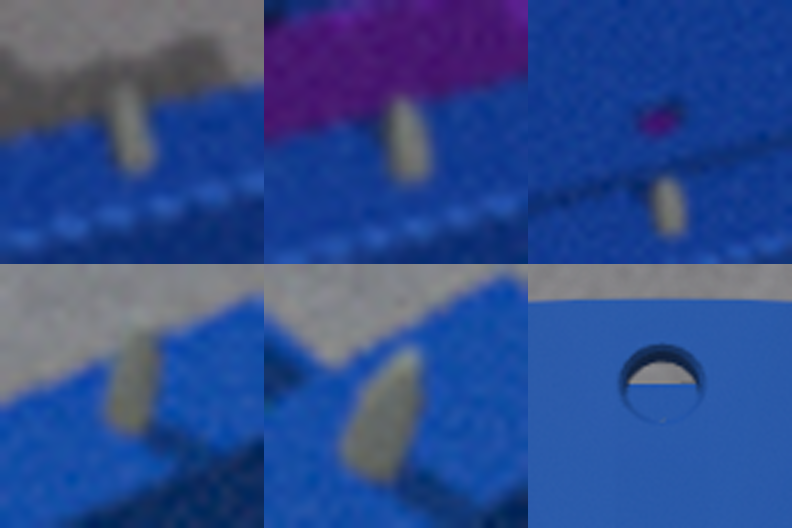

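Panels give dowel tips and bases to sub-pixel. Through the wrist view's hole (316,59), block and table are seen but no dowel, since the view is slanted.

```bash
python3 - <<'E'
from h import *
s0=pickle.load(open("scene0.pkl","rb"))[1];d0=pickle.load(open("side0.pkl","rb"))[1]
for n,c,t,b in(('-',s0,(233.9,152.8),(234.8,161.1)),('-',d0,(497,298.3),(493.3,309.7)),('+',s0,(259.1,230.1),(260,237.9)),('+',d0,(395.2,216.5),(393.9,225.6))):
    print(n,plane(c,*t,.078).round(4)[:2],plane(c,*b,.058).round(4)[:2])
print(tri([ray(s0,233.9,152.8),ray(d0,497,298.3)]),tri([ray(s0,259.1,230.1),ray(d0,395.2,216.5)]))
E
```

```text
- [ 0.5595 -0.2961] [ 0.5625 -0.2893]
- [ 0.565 -0.294] [ 0.5607 -0.2962]
+ [ 0.5985 -0.0682] [ 0.6007 -0.0626]
+ [ 0.5994 -0.0684] [ 0.599 -0.069]
[ 0.56085657 -0.29444493  0.08097465] [ 0.59882855 -0.0683865   0.0781604 ]
```

Lid hole and dowel estimates agree to about 2 mm along the lid. I'll shift 2 mm back and lower over the tapered tips while watching the force.

{"op": "carry_out", "data": {"deltas": [[-1,[-0.004,0,0.01],[0,0,0]],[-1,[-0.004,0,0.025],[0,0,0]],[-1,[-0.004,0,0.036],[0,0,0]],[-1,[-0.004,0,0.036],[0,0,0]],[-1,[-0.004,0,0.036],[0,0,0]]]}}

```text
time: 18.47
tcp_pos: [0.5798, -0.1805, 0.0961]
tool_rot: [0.765, 0.644, -0.0, -0.001]
ft_force: [-1.7, 0.4, -2.2]
width: 0.172
finger_force: 30.0
```

{"op": "carry_out", "data": {"deltas": [[-1,[0,0,0.004],[0,0,0]],[-1,[0,0,0.008],[0,0,0]],[-1,[0,0,0.012],[0,0,0]],[-1,[0,0,0.012],[0,0,0]],[-1,[0,0,0.012],[0,0,0]]]}}

```text
time: 18.88
tcp_pos: [0.5804, -0.1807, 0.091]
tool_rot: [0.765, 0.644, -0.0, -0.0]
ft_force: [0.7, 0.9, -1.7]
width: 0.171
finger_force: 30.0
```

{"op": "carry_out", "data": {"deltas": [[-1,[0,0,0.004],[0,0,0]],[-1,[0,0,0.008],[0,0,0]],[-1,[0,0,0.012],[0,0,0]],[-1,[0,0,0.012],[0,0,0]],[-1,[0,0,0.012],[0,0,0]]]}}

```text
time: 19.3
tcp_pos: [0.5803, -0.1807, 0.0848]
tool_rot: [0.765, 0.644, -0.0, -0.0]
ft_force: [-0.1, -0.0, -1.1]
width: 0.169
finger_force: 30.0
```

{"op": "carry_out", "data": {"deltas": [[-1,[0,0,0.004],[0,0,0]],[-1,[0,0,0.008],[0,0,0]],[-1,[0,0,0.012],[0,0,0]],[-1,[0,0,0.016],[0,0,0]],[-1,[0,0,0.018],[0,0,0]]]}}

```text
time: 19.72
tcp_pos: [0.5802, -0.1807, 0.0756]
tool_rot: [0.765, 0.644, -0.0, -0.0]
ft_force: [0.3, -0.1, -2.1]
width: 0.168
finger_force: 30.0
```

{"op": "carry_out", "data": {"deltas": [[-1,[0,0,0.001],[0,0,0]],[-1,[0,0,0.002],[0,0,0]],[-1,[0,0,0.003],[0,0,0]],[-1,[0,0,0.003],[0,0,0]],[-1,[0,0,0.003],[0,0,0]]]}}

```text
time: 20.13
tcp_pos: [0.5805, -0.1808, 0.0747]
tool_rot: [0.765, 0.644, 0.0, 0.0]
ft_force: [0.7, -0.9, -2.4]
width: 0.172
finger_force: 30.0
```

{"op": "carry_out", "data": {"deltas": [[-1,[0,0,0.001],[0,0,0]],[-1,[0,0,0.002],[0,0,0]],[-1,[0,0,0.003],[0,0,0]],[-1,[0,0,0.003],[0,0,0]],[-1,[0,0,0.003],[0,0,0]]]}}

```text
time: 20.55
tcp_pos: [0.5806, -0.1809, 0.0742]
tool_rot: [0.765, 0.644, -0.0, 0.0]
ft_force: [-3.1, 0.1, 4.7]
width: 0.172
finger_force: 30.0
```

Seated: force reverses to +4.7 N at the expected height. Releasing, rising clear and checking.

{"op": "carry_out", "data": {"deltas": [[-0.1,[0,0,0],[0,0,0]],[-0.1,[0,0,0],[0,0,0]],[-0.1,[0,0,0],[0,0,0]],[-0.1,[0,0,0],[0,0,0]],[-0.1,[0,0,-0.02],[0,0,0]]]}}

```text
time: 20.97
tcp_pos: [0.579, -0.18, 0.0812]
tool_rot: [0.765, 0.644, -0.001, -0.002]
ft_force: [-0.3, 0.5, -0.4]
width: 0.449
finger_force: 0.0
```

{"op": "carry_out", "data": {"deltas": [[-0.1,[0,0,-0.05],[0,0,0]],[-0.1,[0,0,-0.12],[0,0,0]],[-0.1,[0,0,-0.2],[0,0,0]],[-0.1,[0,0,-0.28],[0,0,0]],[-0.1,[0,0,-0.28],[0,0,0]]]}}

```text
time: 21.38
tcp_pos: [0.5848, -0.183, 0.2343]
tool_rot: [0.765, 0.644, 0.003, 0.008]
ft_force: [1.1, -0.1, 1.1]
width: 0.453
finger_force: 0.0
```

```bash
python3 - <<'E'
from h import *
from workcell import bot
s=bot.sense();print(s['time'],s['tcp_pos'],s['ft_force'],s['width'])
a=bot.read_camera("scene")['img'];b=bot.read_camera("side")['img']
cv2.imwrite('pics/m3.png',np.hstack([cv2.resize(i,(400,400),interpolation=cv2.INTER_CUBIC) for i in(a[130:280,190:340],b[190:350,360:520])]))
E
```

```text
21.3833 [ 0.58481554 -0.18295923  0.23427726] [ 1.06613033 -0.05441602  1.11728978] 0.4529191838828047
```

View pics/m3.png

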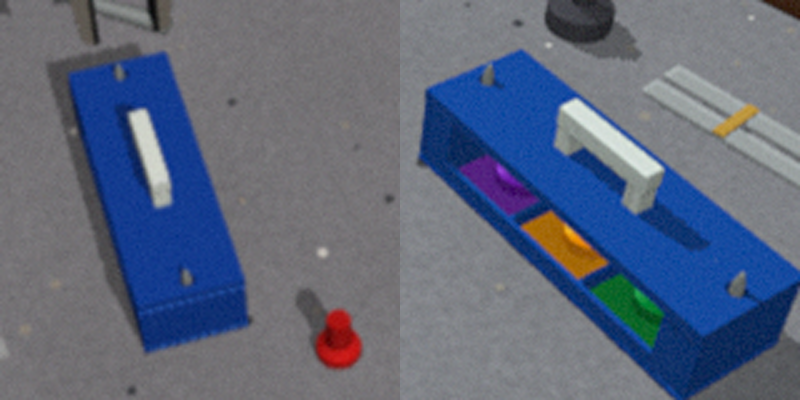

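Both dowels come up through the lid (scene crop (119,72), (186,276); side crop (488,73), (737,283)). The lid is flush on the blocks and the stoppers stand on their own pads.

```bash
python3 -c "
from workcell import bot
print(bot.finish_job())"
```

```text
the job is handed in; nothing more can be done
None
```

The green, amber and violet stoppers stand upright on their own pads, the lid is home over both dowels and released, and the job was handed in at about 21 s; no verdict came back.

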